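# Hold the valve block against the sprung sealing head

## Task

First turn the torque dial of the screwdriver unit so that its white pointer stands at the long red mark, and let go of it. Then lay the silver valve block with the orange band flat in the channel of the jig, orange end towards the sprung sealing head, and push it along the channel against the head with a steady force of about 10 N, so that the red pointer on the housing stands in the green zone; be gentle, never ram the head to its hard end. Finish while still holding the block pressed there with the fingers, so that I can put in the screws, with the dial still at its mark and everything else left where it is.

Things in the scene. Friction and masses are not known exactly. Their poses are not given: they have to be found in the camera images.
- driver_unit: blue box, 116 x 116 x 36 mm, fixed: control unit of the electric screwdriver, with the torque dial and its scale on top. Origin: centre of its underside (the dial's axis passes through it), z up
- torque_dial (a joint): the torque dial's angle in rad, 0 to 2.618, growing clockwise seen from above; it stays where it is left (0.03 N m friction). At value q its white pointer shows along (cos(pi - q), sin(pi - q)) in the unit's frame: to -x at 0. 11 scale marks, pi/12 apart; the long red one, the seventh, is at 1.571 (the unit's +y)
- dial_mark (a point): on the unit's top, at the long red mark of the scale, 43 mm from the dial's axis
- jig: fixed jig: aluminium bed 100 mm wide, top 12 mm above the bench, x = -130 to 64 mm; two blue rails, top 20 mm above the bench, x = -130 to 25 mm, leave a 50 mm wide channel centred on y = 0. Origin: on the bench, under the valve block's centre when the head is pushed 12 mm in; +x is the pushing direction, towards the head; z up
- press: beige housing, 60 x 80 x 56 mm, fixed at the jig's +x end: it carries the sprung sealing head. Origin: centre of its underside, 95 mm from the jig's origin along the jig's x; same axes as the jig. On its top a red pointer moves with the head over a white plate with a green zone
- seal_head (a joint): how far the sealing head is pushed in, m: 0 free, 0.028 its hard end. Spring: 0.8 N per mm from zero, so 10 N at 0.0125; friction about 0.15 N. The red pointer's tip is in the green zone from 0.008 to 0.017
- seal_face (a point): centre of the head's steel face (40 mm wide, 34 mm high), 37 mm above the bench; it faces the jig's -x. With the head free it is 30 mm from the jig's origin along +x
- valve_block: the new valve block: silver aluminium, 84 (x) x 44 (y) x 50 (z) mm, about 0.3 kg, loose on the bench, with an orange band round its +x (seal) end. Origin: centre of its underside; grip it across y, high enough for the fingertips to clear the rails
- seal_end (a point): centre of the block's seal-end face: 42 mm along the block's x from its origin, 25 mm above its underside
- torque_dial_grip (a point): on the dial's axis, 73 mm above the bench, at the height to grip the dial's black bar handle: 42 mm long, 14 mm thick, from 48 to 80 mm above the bench. The frame turns with the dial: the bar lies along its x, the white pointer on its -x half; grip it across y
- old_block: the old valve block, brass-yellow, same 84 x 44 x 50 mm size, no orange band; a bystander. Origin: centre of its underside
- amber_bottle: brown glass bottle, 72 mm across, 150 mm tall; a bystander. Origin: centre of its underside
- white_jar: white jar with red cap, 60 mm across, 80 mm tall; a bystander. Origin: centre of its underside
- beaker: clear open beaker, 70 mm across, 85 mm tall; a bystander. Origin: centre of its underside
- screw_tray: low blue tray for screws, 90 x 120 x 25 mm; a bystander. Origin: centre of its underside
- wrench: steel wrench, 150 mm long, lying along its x; a bystander
- screwdriver: red-handled screwdriver lying along its x; a bystander

How it is judged (in metres and radians):
On the way, in this order (a step that is already met when the one before it is completed fails the run):
1. the torque dial stands at the red mark and the fingers have let go of it (value of joint torque_dial between 1.4408 and 1.7008 rad and contact force between the fingers and driver_unit below 0.3 N), for 0.2 s.
2. the valve block lies flat in the jig's channel, orange end towards the sealing head (y of valve_block in the frame of jig between -0.006 and 0.006 m and y of seal_end in the frame of jig between -0.006 and 0.006 m and z of valve_block in the frame of jig between 0.008 and 0.018 m and angle between valve_block's own z axis and vertical below 0.08 rad and x of seal_end in the frame of jig between -0.035 and 0.05 m and x of valve_block in the frame of jig between -0.09 and 0.01 m), for 0.1 s.
At the end, for the whole second after the job is handed in: Fingers hold the block flat (4.5 deg), on the bed within 6 mm, both ends within 6 mm of the channel's centre line, orange end pressing the head steadily with 6 to 14 N, head 7.2 to 17.8 mm in; dial within 0.13 rad of the red mark (value of joint torque_dial between 1.4408 and 1.7008 rad and y of valve_block in the frame of jig between -0.006 and 0.006 m and y of seal_end in the frame of jig between -0.006 and 0.006 m and z of valve_block in the frame of jig between 0.008 and 0.018 m and angle between valve_block's own z axis and vertical below 0.08 rad and x of seal_end in the frame of jig between 0.033 and 0.052 m and contact force between valve_block and press between 6 and 14 N and value of joint seal_head between 0.0072 and 0.0178 m and contact force between the fingers and valve_block above 1.5 N and linear speed of valve_block below 0.01 m/s); the arm keeps its last pose, push and grip.
It fails at once if the sealing head is rammed to its hard end (more than 26 mm in, or over 24 N) (value of joint seal_head above 0.026 m or contact force between valve_block and press above 24 N).
It fails at once if a bystander is shifted by more than 30 mm (distance of any of old_block, amber_bottle, white_jar, beaker, screw_tray, wrench, screwdriver from where it was at the start of the episode above 0.03 m).
It also fails if it takes over 58 s, if anything falls off the work surface, if the arm or the gripper's body presses on something with over 40 N, if the wrist force passes 120 N, or if a joint passes its speed limit or range.

## Robot

A 7-joint arm with a two-finger parallel gripper is mounted at the origin on the work surface. World frame = base frame: x ahead of the robot, y to its left, z up, the work surface at z = 0. Lengths are in mm, angles in rad, forces in N, time in s.
With the tool pointing down it reaches from about 400 to 875 mm from the base axis. Payload 4.4 kg.
Tool frame: the origin (TCP) lies midway between the tips of the shut fingers; the grasp point (between the pads) lies 19 mm behind it (ctrl.grip_point_offset is the distance from the TCP to the grasp point, in mm); z points along the fingers, y is the line along which they close (so a half turn about z gives the same grasp; the last joint's range is limited). The gripper opens to 85 mm and grips with 20 to 120 N. Pads are 22 mm wide; open, the fingers measure 114 mm over their backs; the gripper's body (76 mm by 85 mm) begins 54 mm behind the grasp point. The pads swing forward as they close: fully open they stand 13 mm farther back than shut.
Start: joints at [-1.216, 0.628, 0.038, 1.517, -0.027, 0.996, -0.02], TCP at [265.498, 593.32, 231.313] pointing down, gripper open.
Joint ranges: [-3.06, 3.06], [-0.37, 2.12], [-1.25, 1.32], [0.18, 2.47], [-1.1, 4.24], [0.23, 1.98], [-2.94, 2.94]. Speed limits (rad/s): [2.57, 2.57, 3.14, 3.14, 3.14, 3.14, 3.14].

## Interface

Orientations are given as [roll, pitch, yaw] about the fixed x, y, z axes, in that order (R = Rz(yaw) Ry(pitch) Rx(roll)).
In Python, from cell import ctrl, viewer gives the robot as it stands (ctrl), with the cameras (viewer).
- The arm moves only by the shell command python3 nudge.py 'ROWS'. ROWS is a JSON list of rows, 1 to 12 of them, each of 7 numbers: dx, dy, dz in mm, then a rotation vector rx, ry, rz in rad, then the finger opening in mm; each row shifts and turns the commanded pose from where the row before left it, along the tool's axes as they then stand; what a row does not reach is not made up. A row lasts 1/10 s, in which the tool goes at most 50 mm and 0.15 rad, less where a joint would pass 70% of its speed; a pose out of reach is approached as far as the arm can. The fingers move at their own pace and stop on an object; the grip force is fixed at half the most. Time passes only in rows, so rows that do not move let the fingers close. It prints the time, the measured TCP pose, the force, the opening and the grip force at its end.
- ctrl.read_state(): the state, without advancing time (a new reading comes with each control period).
- viewer.get_image(name): name is "scene" or "side" or "wrist"; returns the picture (400x640x3 uint8, blue, green, red); there is no depth.
- viewer.calibration(name): a dict with "fx", "fy", "cx", "cy" (pixels), "k1" (the pictures are not rectified: a ray, as slopes to the right and down, at radius r is drawn at 1 + k1 r^2 times it, then the intrinsics apply), "rvec" (rotation vector, rad) and "tvec" (3), from world to camera coordinates, as OpenCV has them; the wrist camera has in their place "hand_eye" (4x4, takes a point from camera to tool coordinates, whose origin is the TCP and whose axes are the flange's). Camera axes: x right, y down, z forward; pixel columns grow to the right and rows downward; lengths in mm; the calibration is good to about 2 mm. A picture is of the moment at which its call begins: read the wrist's pose just before it. calibration takes no time and is no camera call.
- ctrl.finish_job(): hands the job in; it is judged then, once.
The state is a dict: "clock": time; "qpos": joint angles; "qd": joint speeds; "tau": joint torques, N m; "eef_pos": TCP position; "tool_rot": TCP orientation; "force": force on the tool from outside, world axes, zero at the start; "torque": the same for the moment, N m; "width": finger opening in mm; "gripper_force": force on a finger pad.
Only numpy, scipy, OpenCV 4.12 (cv2) and the standard library are available. Lean on these libraries where they do the work, as an engineer would, in place of code of your own. Each camera call takes 0.05 s, during which the arm holds its last target. There are 200 camera calls.

## Working session

There is one attempt and no reset: what is moved stays moved. The work goes in short steps, Python scripts to look and compute and a shell command to move; the robot and the scene stay as the last step left them, time stands still between calls to the robot, and variables do not carry over. Pictures are saved under pics/ and viewed, at most 10 in all, crops included, and the job is handed in when it is done.

```bash
ls; mkdir -p pics; python3 - <<'E'
from cell import ctrl, viewer
import cv2
for n in ("scene","side"):
    cv2.imwrite(f"pics/{n}0.png",viewer.get_image(n)); print(n,viewer.calibration(n))
print(viewer.calibration("wrist")); s=ctrl.read_state(); print(s)
E
```

```text
cell.py
nudge.py
pics
scene {'fx': 507.1382778725473, 'fy': 507.1382778725473, 'cx': 324.93022604237166, 'cy': 192.75312592166597, 'k1': -0.1222885170935402, 'rvec': array([ 1.47419541,  2.23574616, -0.74618271]), 'tvec': array([ 261.03217654, -357.8112446 , 1642.80174291])}
side {'fx': 403.7716180836434, 'fy': 403.7716180836434, 'cx': 320.9592948900059, 'cy': 194.40433287384383, 'k1': -0.03445157175475902, 'rvec': array([ 2.32789198, -0.78642688,  0.26818707]), 'tvec': array([-473.42296145,  287.79352993,  832.29686845])}
{'fx': 299.5208837006357, 'fy': 299.5208837006357, 'cx': 320.91745488858044, 'cy': 206.85640458254534, 'k1': -0.05382035965567167, 'hand_eye': array([[-2.15926138e-04, -9.52265220e-01, -3.05271852e-01,
         7.62036273e+01],
       [ 9.99999836e-01, -3.67784774e-04,  4.39944087e-04,
         3.02387139e-02],
       [-5.31217792e-04, -3.05271707e-01,  9.52265143e-01,
        -1.42594346e+02],
       [ 0.00000000e+00,  0.00000000e+00,  0.00000000e+00,
         1.00000000e+00]])}
{'clock': 0.1, 'qpos': array([-1.21580883,  0.62923779,  0.03846956,  1.51826995, -0.02698399,
        0.99627453, -0.01998119]), 'qd': array([-0.00065033, -0.00223972, -0.00025396, -0.0018049 ,  0.00061012,
       -0.00060674,  0.00020612]), 'tau': array([ 3.47969210e-03, -5.64534152e+01,  1.23062801e+00, -1.93971491e+01,
        1.13208647e-02,  5.40270674e-03, -9.11229193e-06]), 'eef_pos': array([265.27619207, 592.80115423, 230.49113447]), 'tool_rot': array([-3.13992222e+00,  4.37543155e-05,  2.72081261e+00]), 'force': array([ 0.61262503, -0.50411459, -1.38451735]), 'torque': array([-0.00567723, -0.00521146,  0.00888061]), 'gripper_force': 0.0, 'width': 85.55551097048689}
```

View pics/scene0.png

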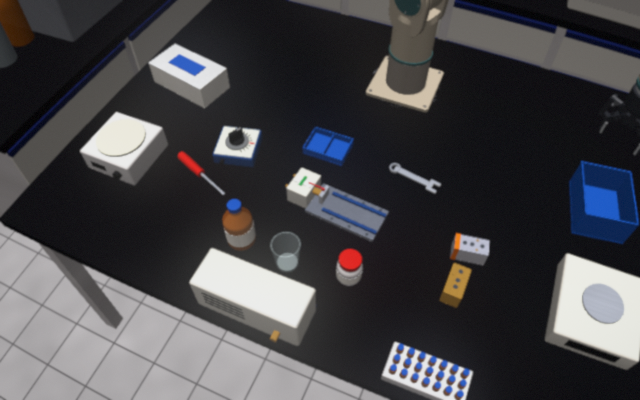

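View pics/side0.png

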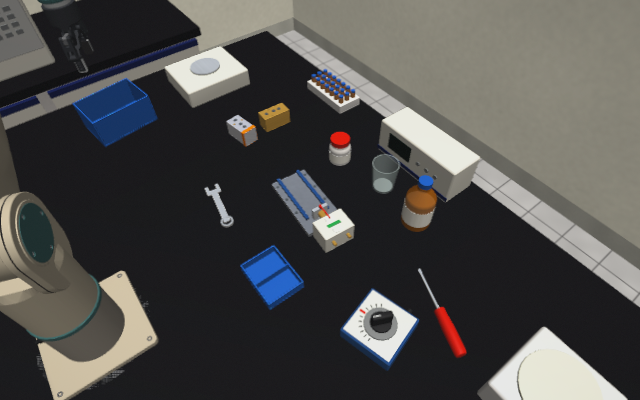

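The scene shows the driver unit at about (237,143), press (305,187), jig (345,212) and the silver block (470,248) with its orange end at (458,246). The side view has the dial at (380,322), press (333,230), jig (300,195) and block (242,128).

```bash
cat > h.py <<'E'
import numpy as np, cv2
from scipy.spatial.transform import Rotation as R
from cell import ctrl, viewer
def cam(n,s=None):
    c=viewer.calibration(n); K=np.array([[c['fx'],0,c['cx']],[0,c['fy'],c['cy']],[0,0,1]])
    if n=='wrist':
        s=s or ctrl.read_state(); H=np.array(c['hand_eye'])
        Rt=R.from_euler('xyz',s['tool_rot']).as_matrix()
        Rc=Rt@H[:3,:3]; o=Rt@H[:3,3]+s['eef_pos']
    else:
        Rw=cv2.Rodrigues(c['rvec'])[0]; Rc=Rw.T; o=-Rc@c['tvec']
    return K,np.array([c['k1'],0,0,0,0.]),Rc,o
def rays(C,px):
    p=cv2.undistortPoints(np.array(px,float).reshape(-1,1,2),C[0],C[1]).reshape(-1,2)
    d=np.c_[p,np.ones(len(p))]@C[2].T
    return d
def onplane(C,px,z):
    d=rays(C,px); return C[3]+d*((np.asarray(z)-C[3][2])/d[:,2])[:,None]
def proj(C,P):
    r=cv2.Rodrigues(C[2].T)[0]; return cv2.projectPoints(np.array(P,float).reshape(-1,3),r,-C[2].T@C[3],C[0],C[1])[0].reshape(-1,2)
def totool(v,s=None):
    s=s or ctrl.read_state(); return R.from_euler('xyz',s['tool_rot']).as_matrix().T@np.asarray(v)
E
python3 - <<'E'
from h import *
np.set_printoptions(precision=1,suppress=True)
S=cam('scene');D=cam('side')
for nm,n,px,z in [('dial',S,(237,137),65),('dial',D,(380,318),65),('press',S,(305,183),56),('press',D,(333,225),56),('block',S,(471,243),50),('block',D,(241,124),50),('orange',S,(457,240),50),('orange',D,(248,131),50),('old',S,(456,278),50),('jar',S,(350,258),80),('bottle',S,(235,205),150),('beaker',S,(286,243),85),('jigfar',S,(380,222),12)]:
    print(nm,onplane(n,[px],z)[0])
im=cv2.imread('pics/side0.png'); cv2.imwrite('pics/c1.png',cv2.resize(im[100:380,220:440],None,fx=3,fy=3,interpolation=2)[:, :][0:840,0:660][:600] )
print(totool([1,0,0]),totool([0,1,0]))
E
```

```text
dial [ 481.2 -345.1   65. ]
dial [ 470.9 -353.    65. ]
press [ 548.2 -107.4   56. ]
press [ 539.8 -118.2   56. ]
block [552.7 335.9  50. ]
block [554.  336.5  50. ]
orange [557.8 301.9  50. ]
orange [554.5 296.6  50. ]
old [660.1 325.7  50. ]
jar [723.2  85.1  80. ]
bottle [ 737.2 -195.4  150. ]
beaker [747.5 -64.7  85. ]
jigfar [556.5 106.1  12. ]
[-0.9  0.4 -0. ] [ 0.4  0.9 -0. ]
```

```bash
python3 nudge.py '[[-46,-14.5,0,0,0,0,85],[-46,-14.5,0,0,0,0,85],[-46,-14.5,0,0,0,0,85],[-46,-14.5,0,0,0,0,85],[-46,-14.5,0,0,0,0,85],[-46,-14.5,0,0,0,0,85],[-46,-14.5,0,0,0,0,85],[-46,-14.5,0,0,0,0,85]]'
python3 nudge.py '[[0,0,0,0,0,0.145,85],[0,0,0,0,0,0.145,85],[0,0,0,0,0,0.145,85],[0,0,0,0,0,0.145,85],[0,0,0,0,0,0.145,85],[0,0,0,0,0,0.145,85],[0,0,0,0,0,0.145,85],[0,0,0,0,0,0.145,85],[0,0,0,0,0,0,85]]'
python3 - <<'E'
from h import *
s=ctrl.read_state(); print(s['eef_pos'],s['tool_rot'],s['qpos']); cv2.imwrite('pics/w1.png',viewer.get_image('wrist'))
E
```

```text
clock: 0.9
eef_pos: [555.0, 335.5, 230.9]
tool_rot: [-3.141, -0.001, 2.721]
force: [0.4, 0.7, 1.1]
width: 85.2
gripper_force: 0.0
clock: 1.8
eef_pos: [553.6, 337.1, 230.7]
tool_rot: [-3.141, 0.001, 1.561]
force: [-0.4, -0.0, -0.4]
width: 84.9
gripper_force: 0.0
[553.56962614 337.11624397 230.70023226] [-3.14085532e+00  1.10437854e-03  1.56061804e+00] [-0.79798527  0.65090083  0.35832793  1.5286644  -0.25305225  1.00926729
 -0.38151703]
```

View pics/w1.png

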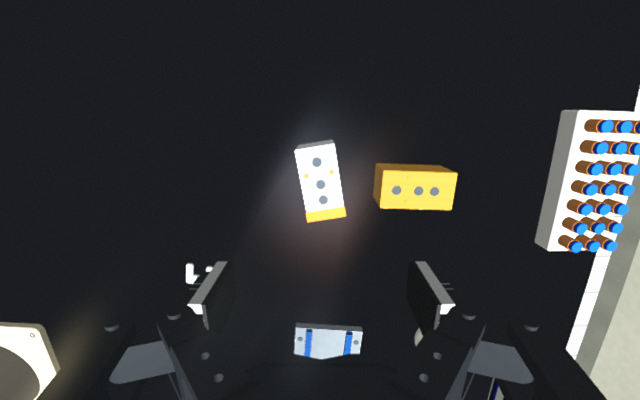

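The wrist view shows the silver block's top from (296,150) to (346,218) with the orange band at the bottom (326,214), the old block to its right, and the jig's end at (328,340).

```bash
python3 - <<'E'
from h import *
np.set_printoptions(precision=1,suppress=True)
C=cam('wrist'); im=cv2.imread('pics/w1.png'); hsv=cv2.cvtColor(im,cv2.COLOR_BGR2HSV)
roi=np.zeros(im.shape[:2],np.uint8); roi[130:235,280:362]=1
m=((im.max(2)>200)*roi).astype(np.uint8)
m=cv2.morphologyEx(m,cv2.MORPH_CLOSE,np.ones((13,13)))
c=max(cv2.findContours(m,0,1)[0],key=cv2.contourArea)[:,0]
P=onplane(C,c,50)[:,:2].astype(np.float32); r=cv2.minAreaRect(P); print(r); print(cv2.boxPoints(r))
o=((hsv[...,1]>120)&(hsv[...,2]>200)).astype(np.uint8)*roi
o[:200]=0
ys,xs=np.nonzero(o); print(onplane(C,np.c_[xs,ys],50).mean(0))
print(onplane(C,[(296,357),(362,357),(362,328),(295,325)],12))
E
```

```text
((554.7278442382812, 337.5766296386719), (45.70240783691406, 84.4865951538086), 8.935513496398926)
[[525.6 375.8]
 [538.7 292.3]
 [583.9 299.4]
 [570.7 382.9]]
[560.6 301.6  50. ]
[[515.3  57.2  12. ]
 [616.7  56.2  12. ]
 [614.4 111.1  12. ]
 [516.  117.4  12. ]]
```

```bash
python3 nudge.py '[[-44,0,0,0,0,0,85],[-44,0,0,0,0,0,85],[-44,0,0,0,0,0,85],[-44,0,0,0,0,0,85],[-44,0,0,0,0,0,85],[-44,0,0,0,0,0,85],[-44,0,0,0,0,0,85],[0,0,0,0,0,0,85],[0,0,0,0,0,0,85]]'
python3 - <<'E'
from h import *
np.save('pics/x.npy',0)
s=ctrl.read_state(); im=viewer.get_image('wrist'); cv2.imwrite('pics/w2.png',im); import pickle; pickle.dump(s,open('s2.pkl','wb'))
E
```

```text
clock: 2.75
eef_pos: [550.9, 27.8, 231.4]
tool_rot: [3.141, -0.0, 1.56]
force: [0.7, 0.5, 0.3]
width: 85.0
gripper_force: 0.0
```

View pics/w2.png

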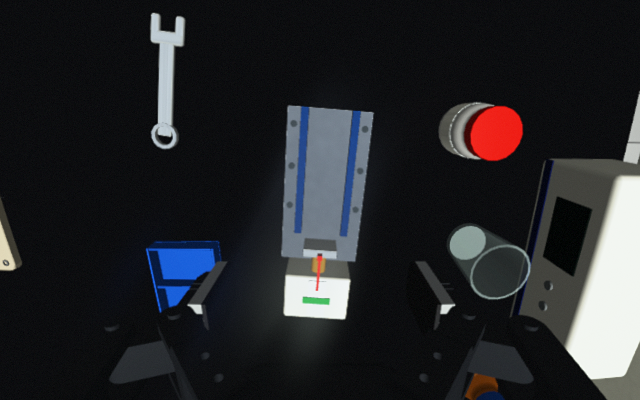

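The wrist view shows the jig bed (far corners (288,106) and (373,112)), the blue rails on both sides of the channel, and the press top at (285..349, 277..318).

```bash
python3 - <<'E'
from h import *
import pickle
np.set_printoptions(precision=2,suppress=True)
s=pickle.load(open('s2.pkl','rb')); C=cam('wrist',s); im=cv2.imread('pics/w2.png'); hsv=cv2.cvtColor(im,cv2.COLOR_BGR2HSV)
b=((hsv[...,0]>100)&(hsv[...,0]<130)&(hsv[...,1]>110)&(hsv[...,2]>60)).astype(np.uint8); 
b[:95]=0;b[245:]=0;b[:,:285]=0;b[:,380:]=0
cs=sorted(cv2.findContours(b,0,1)[0],key=cv2.contourArea)[-2:]
cen=[]
for c in cs:
    P=onplane(C,c[:,0],20)[:,:2].astype(np.float32); r=cv2.minAreaRect(P); print('rail',r); print(cv2.boxPoints(r)); cen.append(r[0])
print('mid',np.mean(cen,0))
w=((im.min(2)>150)).astype(np.uint8); w[:262]=0; w[325:]=0; w[:,:275]=0;w[:,360:]=0
w=cv2.morphologyEx(w,cv2.MORPH_CLOSE,np.ones((25,25)))
c=max(cv2.findContours(w,0,1)[0],key=cv2.contourArea)
for z in (56,58): print('press',cv2.minAreaRect(onplane(C,c[:,0],z)[:,:2].astype(np.float32)))
print('bedfar',onplane(C,[(288,106),(373,112)],12),s['eef_pos'])
E
```

```text
rail ((587.0628051757812, 29.375450134277344), (153.73890686035156, 8.908819198608398), 84.8558349609375)
[[575.73 -46.79]
 [584.61 -47.58]
 [598.39 105.54]
 [589.52 106.33]]
rail ((528.7916259765625, 35.045223236083984), (153.55401611328125, 9.036301612854004), 84.9211654663086)
[[517.49 -41.03]
 [526.5  -41.83]
 [540.09 111.12]
 [531.09 111.92]]
mid [557.93  32.21]
press ((544.8983154296875, -114.10100555419922), (59.186805725097656, 78.20307159423828), 84.97606658935547)
press ((544.9501953125, -112.72354125976562), (58.81462478637695, 77.7113037109375), 84.97607421875)
bedfar [[515.88 112.    12.  ]
 [614.18 104.38  12.  ]] [550.88  27.84 231.43]
```

```bash
python3 nudge.py '[[-43,-9,0,0,0,0,85],[-43,-9,0,0,0,0,85],[-43,-9,0,0,0,0,85],[-43,-9,0,0,0,0,85],[-43,-9,0,0,0,0,85],[-43,-9,0,0,0,0,85],[-43,-9,0,0,0,0,85],[-43,-9,0,0,0,0,85],[0,0,0,0,0,0,85],[0,0,0,0,0,0,85]]'
python3 - <<'E'
from h import *
s=ctrl.read_state(); im=viewer.get_image('wrist'); cv2.imwrite('pics/w3.png',im); import pickle; pickle.dump(s,open('s3.pkl','wb')); print(s['qpos'])
print(proj(cam('wrist',s),[476,-349,65]))
E
```

```text
clock: 3.8
eef_pos: [476.0, -313.6, 230.9]
tool_rot: [-3.142, -0.001, 1.562]
force: [-0.2, 0.7, 0.3]
width: 85.0
gripper_force: 0.0
[ 0.29877009  0.53593814  0.36140094  1.75284941 -0.23430612  0.89577639
  0.75235628]
[[319.42945855 219.31781394]]
```

View pics/w3.png

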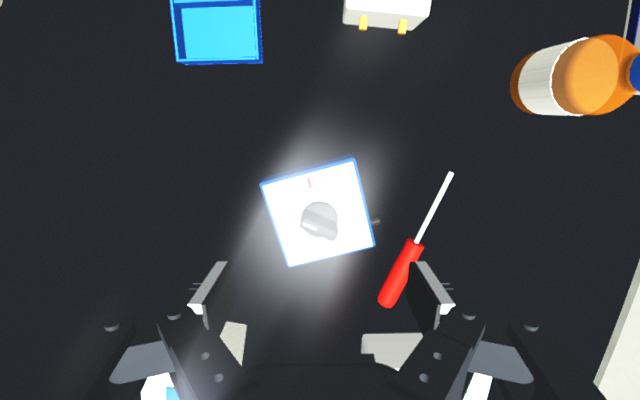

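The wrist view shows the driver unit's top with corners (261,184), (355,158), (375,245) and (290,266). The red mark is at (309,182), and the bar handle, at about (320,222), is overexposed, so I'll crop in with stretched contrast.

```bash
python3 - <<'E'
from h import *
import pickle
np.set_printoptions(precision=2,suppress=True)
s=pickle.load(open('s3.pkl','rb')); C=cam('wrist',s); im=cv2.imread('pics/w3.png')
cr=im[150:275,250:385].astype(float); cr=np.clip((cr-60)*1.3,0,255); cr=255*(cr/255)**2
cv2.imwrite('pics/c3.png',cv2.resize(cr.astype(np.uint8),None,fx=4.4,fy=4.4,interpolation=2))
hsv=cv2.cvtColor(im,cv2.COLOR_BGR2HSV)
m=((im[...,0]>170)&(im[...,1]>60)).astype(np.uint8); m[:150]=0;m[280:]=0;m[:,:255]=0;m[:,385:]=0
w=((im.min(2)>140)).astype(np.uint8); w[:150]=0;w[275:]=0;w[:,:255]=0;w[:,385:]=0
w=cv2.morphologyEx(w,cv2.MORPH_CLOSE,np.ones((15,15)))
for k in(m,w):
    k=cv2.morphologyEx(k,cv2.MORPH_OPEN,np.ones((7,7)))
    c=max(cv2.findContours(k,0,1)[0],key=cv2.contourArea)
    print(cv2.minAreaRect(onplane(C,c[:,0],36)[:,:2].astype(np.float32)))
r=((hsv[...,1]>80)&((hsv[...,0]<8)|(hsv[...,0]>172))&(im[...,2]>120)); r[:160]=0;r[200:]=0;r[:,:290]=0;r[:,330:]=0
ys,xs=np.nonzero(r); print(len(xs),onplane(C,np.c_[xs,ys],36).mean(0))
E
```

```text
((471.9864501953125, -364.34820556640625), (126.95600128173828, 145.35440063476562), 14.33407211303711)
((468.4971618652344, -359.4105224609375), (148.91555786132812, 142.12303161621094), 89.48656463623047)Traceback (most recent call last):
  File "<stdin>", line 16, in <module>
  File "h.py", line 18, in onplane
    d=rays(C,px); return C[3]+d*((np.asarray(z)-C[3][2])/d[:,2])[:,None]
  File "h.py", line 14, in rays
    p=cv2.undistortPoints(np.array(px,float).reshape(-1,1,2),C[0],C[1]).reshape(-1,2)
      ~~~~~~~~~~~~~~~~~~~^^^^^^^^^^^^^^^^^^^^^^^^^^^^^^^^^^^^^^^^^^^^^^
cv2.error: OpenCV(4.12.0) /io/opencv/modules/calib3d/src/undistort.dispatch.cpp:347: error: (-215:Assertion failed) CV_IS_MAT(_src) && CV_IS_MAT(_dst) && (_src->rows == 1 || _src->cols == 1) && (_dst->rows == 1 || _dst->cols == 1) && _src->cols + _src->rows - 1 == _dst->rows + _dst->cols - 1 && (CV_MAT_TYPE(_src->type) == CV_32FC2 || CV_MAT_TYPE(_src->type) == CV_64FC2) && (CV_MAT_TYPE(_dst->type) == CV_32FC2 || CV_MAT_TYPE(_dst->type) == CV_64FC2) in function 'cvUndistortPointsInternal'
```

View pics/c3.png

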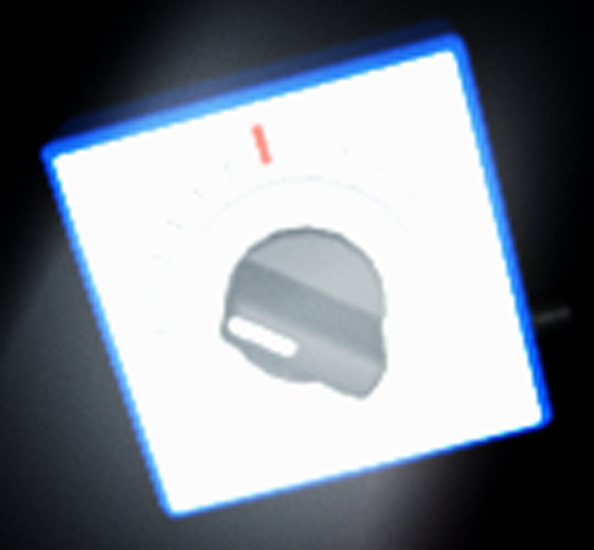

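The crop shows the white pointer on the bar top, running from (295,350) to (232,324) in crop pixels and so pointing left-up. The red mark is at (261,144), and the unit's corners are clear.

```bash
python3 - <<'E'
from h import *
import pickle
np.set_printoptions(precision=2,suppress=True)
s=pickle.load(open('s3.pkl','rb')); C=cam('wrist',s)
g=lambda p,z: onplane(C,(np.array(p,float)+.0)/4.4+[250,150],z)[:,:2]
k=g([(43,152),(463,37),(550,420),(168,515)],36); print(k, 'sides',np.linalg.norm(k-np.roll(k,1,0),axis=1),'cen',k.mean(0))
red=g([(261,144)],36)[0]; c=k.mean(0); print('red',red,np.linalg.norm(red-c))
top=(k[1]-k[0]+k[2]-k[3]); ux=np.degrees(np.arctan2(top[1],top[0])); rv=red-c; print('unit x',ux,'red dir-90',np.degrees(np.arctan2(rv[1],rv[0]))-90)
p=g([(295,350),(232,324)],80); d=p[1]-p[0]; a=np.degrees(np.arctan2(d[1],d[0])); print(p,np.linalg.norm(p[1]-c),'ptr',a,'q',180-(a-ux))
e=g([(235,318),(385,362),(365,397)],80); print('bar',e, np.degrees(np.arctan2(*(e[0]-e[1])[::-1])))
print(proj(C,[[*c,80],[*c,48],[*c,36]])*4.4-np.array([250,150])*4.4)
E
```

```text
[[ 407.17 -316.13]
 [ 516.92 -286.97]
 [ 544.17 -394.65]
 [ 435.52 -423.55]] sides [111.1  113.56 111.08 112.43] cen [ 475.94 -355.32]
red [ 464.6  -314.57] 42.29811869724924
unit x 14.885349417084127 red dir-90 15.551653521602873
[[ 473.47 -354.98]
 [ 458.56 -348.18]] 18.795784094053115 ptr 155.48994122186969 q 39.39540819521443
bar [[ 459.31 -346.66]
 [ 495.07 -358.3 ]
 [ 490.29 -367.41]] 161.97545964477675
[[305.34 351.24]
 [305.74 305.45]
 [305.87 290.29]]
```

```bash
python3 nudge.py '[[-42,0,0,0,0,0,85],[0,0,15,0,0,-0.147,85],[0,0,15,0,0,-0.147,85],[0,0,15,0,0,-0.147,85],[0,0,15,0,0,-0.147,85],[0,0,15,0,0,-0.147,85],[0,0,15,0,0,-0.147,85],[0,0,15,0,0,-0.147,85],[0,0,15,0,0,-0.147,85],[0,0,0,0,0,0,85],[0,0,0,0,0,0,85]]'
python3 - <<'E'
from h import *
s=ctrl.read_state(); print(s['qpos'],totool(np.array([475.9,-355.3,54])-s['eef_pos'],s))
E
```

```text
clock: 4.95
eef_pos: [476.2, -354.3, 111.4]
tool_rot: [3.14, -0.0, 2.736]
force: [-0.3, -0.0, 0.7]
width: 84.8
gripper_force: 0.0
[ 0.5968282   0.69933149 -0.00592979  1.7858724   0.00450434  0.65689873
  1.75438987] [-0.14947217 -1.05557959 57.38180513]
```

```bash
python3 nudge.py '[[0,-1,19,0,0,0,85],[0,0,19,0,0,0,85],[0,0,19,0,0,0,85],[0,0,0,0,0,0,0],[0,0,0,0,0,0,0],[0,0,0,0,0,0,0],[0,0,0,0,0,0,0],[0,0,0,0,0,0,0],[0,0,0,0,0,0,0]]'; python3 - <<'E'
from h import *
s=ctrl.read_state(); print(s['force'],s['torque'])
E
```

```text
clock: 5.85
eef_pos: [475.6, -356.0, 55.5]
tool_rot: [3.14, 0.001, 2.737]
force: [-0.4, 3.1, 5.9]
width: 13.0
gripper_force: 59.5
[-0.35530908  3.07967602  5.86230481] [0.67945461 0.01694271 0.02595085]
```

```bash
python3 nudge.py '[[0,0,0,0,0,0.1,0],[0,0,0,0,0,0.1,0],[0,0,0,0,0,0.1,0],[0,0,0,0,0,0.1,0],[0,0,0,0,0,0.1,0],[0,0,0,0,0,0.1,0],[0,0,0,0,0,0.1,0],[0,0,0,0,0,0.1,0],[0,0,0,0,0,0.1,0],[0,0,0,0,0,0,0],[0,0,0,0,0,0,0],[0,0,0,0,0,0,0]]'; python3 - <<'E'
from h import *
s=ctrl.read_state(); print(s['force'],s['torque'],s['qpos'],s['tool_rot'])
E
```

```text
clock: 7.05
eef_pos: [473.9, -357.4, 55.5]
tool_rot: [-3.141, -0.0, 1.836]
force: [-3.4, 1.3, 7.3]
width: 13.1
gripper_force: 59.8
[-3.41144966  1.27956049  7.29229701] [ 0.14657775  0.71633128 -0.02467892] [ 0.45670393  0.79864604  0.22877778  1.81653727 -0.3095071   0.56167347
  1.14746101] [-3.14117508e+00 -1.12430031e-04  1.83612378e+00]
```

Yaw is now 1.836, as intended. Next I'll let go, rise and look.

```bash
python3 nudge.py '[[0,0,0,0,0,0,85],[0,0,0,0,0,0,85],[0,0,0,0,0,0,85],[0,0,0,0,0,0,85],[0,0,-20,0,0,0,85],[0,0,-45,0,0,0,85],[0,0,-45,0,0,0,85],[0,0,-45,0,0,0,85],[0,0,-30,0,0,0,85],[0,0,0,0,0,0,85],[0,0,0,0,0,0,85]]'
python3 - <<'E'
from h import *
s=ctrl.read_state(); im=viewer.get_image('wrist'); C=cam('wrist',s)
import pickle; pickle.dump(s,open('s4.pkl','wb')); cv2.imwrite('pics/w4.png',im)
u,v=proj(C,[475.9,-355.3,60])[0].astype(int); print(u,v)
x0,y0=u-65,v-65; cr=im[y0:y0+130,x0:x0+130].astype(float); cr=np.clip((cr-60)*1.3,0,255); cr=255*(cr/255)**2
cv2.imwrite('pics/c4.png',cv2.resize(cr.astype(np.uint8),None,fx=4.4,fy=4.4,interpolation=2)); print(x0,y0,s['eef_pos'],s['qpos'])
E
```

```text
clock: 8.15
eef_pos: [474.8, -356.9, 239.6]
tool_rot: [3.141, 0.0, 1.837]
force: [-0.1, 0.5, -1.2]
width: 84.7
gripper_force: 0.0
320 183
255 118 [ 474.80962847 -356.90223186  239.63944464] [ 0.38606598  0.55659498  0.33460449  1.67759865 -0.21656948  0.94302622
  1.06766375]
```

View pics/c4.png

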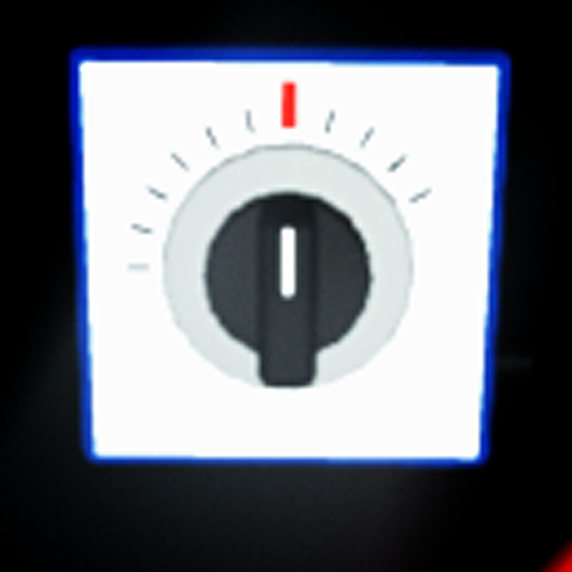

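The crop shows the white pointer straight in line with the long red mark, so the dial is done. Now I'll check the old block's clearance for the grasp of the new block.

```bash
python3 - <<'E'
from h import *
import pickle
np.set_printoptions(precision=1,suppress=True)
s=ctrl.read_state()
s1=dict(eef_pos=np.array([553.57,337.12,230.70]),tool_rot=np.array([-3.14085,.0011,1.5606]))
print(onplane(cam('wrist',s1),[(375,163),(380,208),(453,209),(455,172)],50))
th=np.radians(98.94); t=np.array([np.cos(th),np.sin(th)]);n=np.array([-t[1],t[0]]); c=np.array([554.7,337.6])
for w in (57,45): print(c-n*w, c-n*(w)-t*11,c-n*w+t*11)
print(totool([554.7-s['eef_pos'][0],337.6-s['eef_pos'][1],0],s))
E
```

```text
[[614.1 359.8  50. ]
 [622.  308.3  50. ]
 [706.5 306.2  50. ]
 [703.5 349.3  50. ]]
[611.  346.5] [612.7 335.6] [609.3 357.3]
[599.2 344.6] [600.9 333.7] [597.4 355.5]
[648.4 260.2   0.7]
```

```bash
python3 nudge.py '[[40.5,16.3,0,0,0,0,64],[40.5,16.3,0,0,0,0,64],[40.5,16.3,0,0,0,0,64],[40.5,16.3,0,0,0,0,64],[40.5,16.3,0,0,0,0,64],[40.5,16.3,0,0,0,0,64],[40.5,16.3,0,0,0,0,64],[40.5,16.3,0,0,0,0,64],[40.5,16.3,0,0,0,0,64],[40.5,16.3,0,0,0,0,64],[40.5,16.3,0,0,0,0,64],[40.5,16.3,0,0,0,0,64]]'
python3 nudge.py '[[40.5,16.3,0,0,0,0,64],[40.5,16.3,0,0,0,0,64],[40.5,16.3,0,0,0,0,64],[40.5,16.3,0,0,0,0,64],[0,0,40,0,0,0.11,64],[0,0,40,0,0,0,64],[0,0,40,0,0,0,64],[0,0,20,0,0,0,64],[0,0,0,0,0,0,64],[0,0,0,0,0,0,64]]'
python3 - <<'E'
from h import *
s=ctrl.read_state(); print(s['qpos'],totool(np.array([554.7,337.6,18])-s['eef_pos'],s))
im=viewer.get_image('wrist');cv2.imwrite('pics/w5.png',im)
C=cam('wrist',s); roi=np.zeros(im.shape[:2],np.uint8)
q=proj(C,[[x,y,50] for x,y in [[525.6,375.8],[538.7,292.3],[583.9,299.4],[570.7,382.9]]]); print(q)
E
```

```text
clock: 9.4
eef_pos: [534.5, 164.8, 237.4]
tool_rot: [-3.138, 0.0, 1.837]
force: [-0.0, -0.5, -0.1]
width: 63.9
gripper_force: 0.0
clock: 10.4
eef_pos: [555.6, 336.2, 98.3]
tool_rot: [-3.14, 0.001, 1.727]
force: [-0.7, -1.2, 0.3]
width: 63.9
gripper_force: 0.0
[-0.75151616  0.80238377  0.28252806  1.63289675 -0.29769376  0.75112313
 -0.17565596] [ 1.59087006 -0.48740568 80.28329203]
[[281.96640412 165.60516862]
 [286.66558988 280.87709422]
 [349.37946097 280.88888138]
 [353.11080934 165.55316512]]
```

View pics/w5.png

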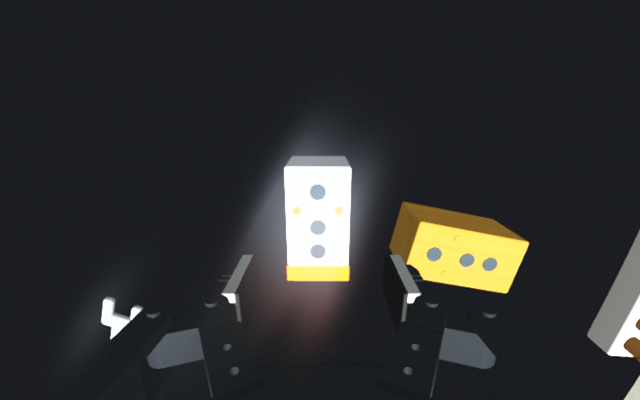

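The picture shows the block top at (286..351, 166..280), square in the view and right where predicted, with the fingers on either side clear of the old block. Descending and gripping.

```bash
python3 nudge.py '[[1.6,-0.5,27,0,0,0,64],[0,0,27,0,0,0,64],[0,0,26,0,0,0,64],[0,0,0,0,0,0,64],[0,0,0,0,0,0,0],[0,0,0,0,0,0,0],[0,0,0,0,0,0,0],[0,0,0,0,0,0,0],[0,0,0,0,0,0,0],[0,0,0,0,0,0,0]]'; python3 - <<'E'
from h import *
s=ctrl.read_state(); print(s['force'],s['torque'])
E
```

```text
clock: 11.45
eef_pos: [556.5, 338.9, 21.5]
tool_rot: [3.139, -0.001, 1.727]
force: [-0.4, 0.1, 7.2]
width: 42.9
gripper_force: 64.1
[-0.37825856  0.14724678  7.19411   ] [-1.33843651e-01  3.46508390e-01 -2.03034216e-04]
```

```bash
python3 nudge.py '[[0,0,-15,0,0,0,0],[0,0,-30,0,0,0,0],[0,0,-35,0,0,0.1,0],[0,0,-20,0,0,0.1,0],[0,0,0,0,0,0.045,0],[0,0,0,0,0,0,0],[0,0,0,0,0,0,0]]'; python3 - <<'E'
from h import *
s=ctrl.read_state(); print(s['force'],totool(np.array([556,10.8,60])-s['eef_pos'],s))
E
```

```text
clock: 12.15
eef_pos: [554.6, 338.2, 119.3]
tool_rot: [-3.141, 0.0, 1.483]
force: [-0.5, -0.3, -4.3]
width: 43.3
gripper_force: 63.0
[-0.45258641 -0.25760899 -4.32737293] [-325.9720855    30.11467675   59.4064386 ]
```

```bash
python3 nudge.py '[[-20,2,0,0,0,0,0],[-34,3.1,0,0,0,0,0],[-34,3.1,0,0,0,0,0],[-34,3.1,0,0,0,0,0],[-34,3.1,0,0,0,0,0],[-34,3.1,0,0,0,0,0],[-34,3.1,0,0,0,0,0],[-34,3.1,0,0,0,0,0],[-34,3.1,0,0,0,0,0],[-34,3.3,0,0,0,0,0],[0,0,0,0,0,0,0],[0,0,0,0,0,0,0]]'; python3 - <<'E'
from h import *
import pickle
s=ctrl.read_state(); im=viewer.get_image('wrist'); cv2.imwrite('pics/w6.png',im); pickle.dump(s,open('s6.pkl','wb')); print(s['force'],totool(np.array([556,10.8,60])-s['eef_pos'],s))
im2=viewer.get_image('side'); cv2.imwrite('pics/sd6.png',cv2.resize(im2[130:260,240:380],None,fx=4,fy=4,interpolation=2))
E
```

```text
clock: 13.35
eef_pos: [555.8, 9.6, 119.0]
tool_rot: [-3.141, 0.0, 1.48]
force: [-0.0, 0.6, -4.5]
width: 42.9
gripper_force: 62.9
[-0.02297651  0.55924596 -4.52300036] [ 1.21119165  0.10147232 58.99640715]
```

View pics/w6.png

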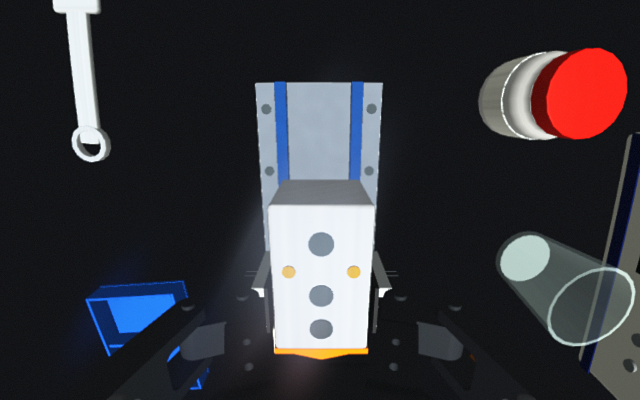

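The block is held square over the channel. Its top runs from columns 270 to 374 (holes at 321), and the rails run from row 82 down. Next, the lateral offset in numbers.

```bash
python3 - <<'E'
from h import *
import pickle
np.set_printoptions(precision=2,suppress=True)
s=pickle.load(open('s6.pkl','rb')); C=cam('wrist',s); im=cv2.imread('pics/w6.png'); hsv=cv2.cvtColor(im,cv2.COLOR_BGR2HSV)
a=np.radians(-95.1); X=np.array([np.cos(a),np.sin(a)]); Y=np.array([-X[1],X[0]]); O=np.array([553.26,-20.1])
J=lambda P:(P[:,:2]-O)@np.c_[X,Y]
b=((hsv[...,0]>100)&(hsv[...,0]<130)&(hsv[...,1]>110)&(hsv[...,2]>60))
for r in (90,110,130,150,165):
    xs=np.nonzero(b[r,260:380])[0]+260; l=xs[xs<320]; h=xs[xs>320]
    print(r,J(onplane(C,[(l.min()-.5,r),(l.max()+.5,r),(h.min()-.5,r),(h.max()+.5,r)],20))[:,1])
w=im.min(2)>215
zt=s['eef_pos'][2]-21.5+50
for r in (215,260,300,340):
    xs=np.nonzero(w[r,255:385])[0]+255; p=J(onplane(C,[(xs.min()-.5,r),(xs.max()+.5,r)],zt)); print(r,p,p.mean(0))
print('tcp',J(s['eef_pos'][None]))
E
```

```text
90 [-34.08 -24.96  25.14  33.5 ]
110 [-33.96 -24.67  24.72  34.  ]
130 [-33.84 -24.4   25.1   33.75]
150 [-33.74 -24.92  24.69  33.51]
165 [-33.47 -24.52  24.99  33.94]
215 [[-67.33 -19.45]
 [-67.22  22.97]] [-67.27   1.76]
260 [[-47.06 -19.76]
 [-46.95  22.76]] [-47.01   1.5 ]
300 [[-27.07 -19.57]
 [-26.95  22.91]] [-27.01   1.67]
340 [[ -4.74 -20.83]
 [ -4.62  23.12]] [-4.68  1.14]
tcp [[-29.82  -0.06]]
```

```bash
python3 nudge.py '[[1,-0.8,30,0,0,0,0],[0,0,25,0,0,0,0],[0,0,15,0,0,0,0],[0,0,8,0,0,0,0],[0,0,0,0,0,0,0],[0,0,0,0,0,0,0]]'; python3 - <<'E'
from h import *
s=ctrl.read_state(); print(s['force'],s['torque'])
E
```

```text
clock: 14.05
eef_pos: [556.0, 12.5, 41.7]
tool_rot: [3.141, -0.0, 1.483]
force: [-1.1, 0.3, -3.5]
width: 42.9
gripper_force: 62.8
[-1.11430773  0.27298758 -3.45060845] [-0.05294093 -0.03122584 -0.00018581]
```

```bash
python3 nudge.py '[[0,0,3,0,0,0,0],[0,0,2.5,0,0,0,0],[0,0,2,0,0,0,0],[0,0,0,0,0,0,0],[0,0,0,0,0,0,0]]'; python3 - <<'E'
from h import *
s=ctrl.read_state(); print(s['force'],s['torque'])
E
```

```text
clock: 14.55
eef_pos: [555.5, 11.9, 33.8]
tool_rot: [3.142, -0.0, 1.482]
force: [0.3, -0.3, -3.4]
width: 42.9
gripper_force: 62.8
[ 0.2975873  -0.27658109 -3.39340433] [ 0.01111439 -0.02417526  0.00173938]
```

```bash
python3 nudge.py '[[0,0,0.7,0,0,0,0],[0,0,0,0,0,0,0],[0,0,0,0,0,0,0]]'; python3 nudge.py '[[0,0,0.5,0,0,0,0],[0,0,0,0,0,0,0],[0,0,0,0,0,0,0]]'; python3 nudge.py '[[0,0,0.5,0,0,0,0],[0,0,0,0,0,0,0],[0,0,0,0,0,0,0]]'
```

```text
clock: 14.85
eef_pos: [555.6, 11.8, 33.5]
tool_rot: [3.141, -0.0, 1.482]
force: [-1.7, -1.1, 2.6]
width: 42.8
gripper_force: 63.2
clock: 15.15
eef_pos: [555.6, 11.8, 33.4]
tool_rot: [3.141, -0.0, 1.482]
force: [-2.8, -0.9, 7.0]
width: 43.1
gripper_force: 64.2
clock: 15.45
eef_pos: [555.6, 11.9, 33.4]
tool_rot: [3.141, -0.001, 1.482]
force: [-3.8, -0.4, 11.7]
width: 43.0
gripper_force: 64.8
```

```bash
python3 nudge.py '[[0,0,-1.1,0,0,0,0],[0,0,0,0,0,0,0],[0,0,0,0,0,0,0]]'; python3 nudge.py '[[-5,0,0,0,0,0,0],[-5,0,0,0,0,0,0],[-5,0,0,0,0,0,0],[-2,0,0,0,0,0,0],[0,0,0,0,0,0,0],[0,0,0,0,0,0,0]]'
```

```text
clock: 15.75
eef_pos: [555.7, 11.9, 33.5]
tool_rot: [3.141, -0.0, 1.482]
force: [-1.1, 0.5, 5.5]
width: 43.1
gripper_force: 63.8
clock: 16.35
eef_pos: [554.5, -5.5, 33.4]
tool_rot: [3.141, 0.0, 1.481]
force: [-0.4, 3.8, 5.3]
width: 43.1
gripper_force: 63.8
```

```bash
python3 nudge.py '[[0,0,-0.7,0,0,0,0],[-3,0,0,0,0,0,0],[-3,0,0,0,0,0,0],[0,0,0,0,0,0,0],[0,0,0,0,0,0,0]]';python3 nudge.py '[[-2,0,0,0,0,0,0],[-2,0,0,0,0,0,0],[0,0,0,0,0,0,0],[0,0,0,0,0,0,0],[0,0,0,0,0,0,0]]'
```

```text
clock: 16.85
eef_pos: [553.0, -11.4, 33.5]
tool_rot: [-3.141, 0.0, 1.481]
force: [-0.1, 2.2, -4.0]
width: 43.3
gripper_force: 62.8
clock: 17.35
eef_pos: [552.8, -14.3, 33.6]
tool_rot: [-3.141, -0.001, 1.482]
force: [1.2, 5.1, -5.7]
width: 43.3
gripper_force: 62.5
```

```bash
python3 nudge.py '[[-2,0,0.3,0,0,0,0],[-2,0,0,0,0,0,0],[-1,0,0,0,0,0,0],[0,0,0,0,0,0,0],[0,0,0,0,0,0,0],[0,0,0,0,0,0,0]]'; python3 nudge.py '[[-1,0,0,0,0,0,0],[-1,0,0,0,0,0,0],[0,0,0,0,0,0,0],[0,0,0,0,0,0,0],[0,0,0,0,0,0,0],[0,0,0,0,0,0,0]]'
```

```text
clock: 17.95
eef_pos: [552.4, -18.0, 33.6]
tool_rot: [-3.141, -0.002, 1.483]
force: [0.8, 7.8, -2.3]
width: 42.9
gripper_force: 62.9
clock: 18.55
eef_pos: [552.3, -19.3, 33.6]
tool_rot: [-3.141, -0.003, 1.483]
force: [1.2, 9.4, -2.3]
width: 42.8
gripper_force: 62.9
```

```bash
python3 nudge.py '[[-0.7,0,0,0,0,0,0],[0,0,0,0,0,0,0],[0,0,0,0,0,0,0],[0,0,0,0,0,0,0]]'; python3 - <<'E'
from h import *
F=[]
im=viewer.get_image('wrist'); a=viewer.get_image('side')
for i in range(5): F.append(ctrl.read_state()['force']); viewer.get_image('side')
print(np.mean(F,0),np.std(F,0)); s=ctrl.read_state(); print(s['eef_pos'],s['tool_rot'])
big=cv2.resize(a[150:265,255:370],None,fx=3.4,fy=3.4,interpolation=2); 
w=im[60:400,140:540]; cv2.imwrite('pics/f.png',np.hstack([w,cv2.resize(big,(400,340))]))
E
```

```text
clock: 18.95
eef_pos: [552.2, -19.8, 33.6]
tool_rot: [-3.14, -0.003, 1.483]
force: [1.1, 9.9, -3.4]
width: 42.9
gripper_force: 62.9
[ 0.62647773  9.20906026 -2.85233775] [0.32717195 0.39383305 0.48447515]
[552.22658247 -19.80322293  33.62009852] [-3.14050149e+00 -3.12660243e-03  1.48344025e+00]
```

View pics/f.png

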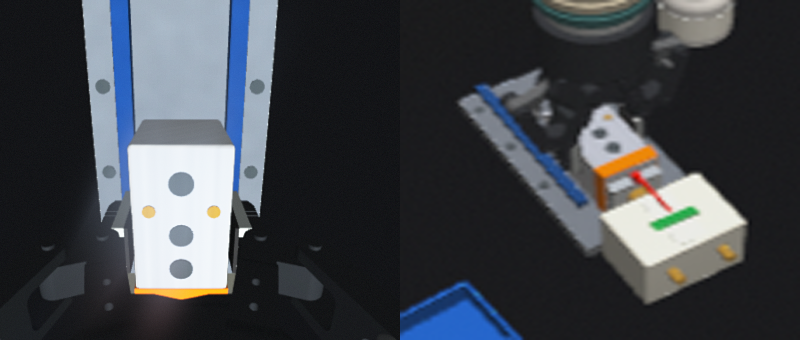

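The picture shows the block down between the rails and centred, its orange face on the head, and the red pointer's tip at the edge of the green plate. I'll measure the pointer's travel against the first picture.

```bash
python3 - <<'E'
from h import *
np.set_printoptions(precision=2,suppress=True)
a=np.radians(-95.1); X=np.array([np.cos(a),np.sin(a)]); Y=np.array([-X[1],X[0]]); O=np.array([553.26,-20.1])
J=lambda P:(P[:,:2]-O)@np.c_[X,Y]
for n in('side','scene'):
    C=cam(n)
    for k,im in (('0',cv2.imread(f'pics/{n}0.png')),('now',viewer.get_image(n))):
        h=cv2.cvtColor(im,cv2.COLOR_BGR2HSV); ys,xs=np.mgrid[0:400,0:640]
        P=J(onplane(C,np.c_[xs.ravel(),ys.ravel()],60)).reshape(400,640,2)
        box=(abs(P[...,1])<25)&(P[...,0]>40)&(P[...,0]<130)
        red=box&(h[...,1]>100)&((h[...,0]<5)|(h[...,0]>174)); g=box&(h[...,1]>80)&(h[...,0]>45)&(h[...,0]<80)
        r=P[red]; q=P[g]; i=np.argsort(r[:,0])
        print(n,k,'red x',np.sort(r[:,0])[[0,-3,-1]],len(r),'tip y',r[i[-3:],1].mean(),'green',q.min(0),q.max(0),q.mean(0))
E
```

```text
side 0 red x [40.28 70.75 76.95] 21 tip y -1.3633855757133178 green [ 93.86 -19.44] [101.58  13.58] [97.74 -3.16]
side now red x [44.14 84.36 88.04] 28 tip y -1.2448399038219051 green [ 93.86 -19.44] [101.58  13.58] [97.74 -3.16]
scene 0 red x [40.96 56.07 59.91] 15 tip y -1.0509016042117147 green [ 92.61 -11.98] [98.8  14.43] [95.73  1.62]
scene now red x [45.47 56.07 59.91] 12 tip y -1.0509016042117147 green [ 92.61 -11.98] [98.8  14.43] [95.86  1.8 ]
```

```bash
python3 -c "
from cell import ctrl, viewer
print(ctrl.finish_job())"
```

```text
the job is handed in; nothing more can be done
None
```

I've handed the job in: the dial pointer is at the red mark, and the gripper is holding the block flat in the channel, pressing the sealing head with about 9–10 N, roughly 12 mm in (no verdict was returned).

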